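# Hand out the gasket scraper handle-first

## Robot

A 6-joint arm with a two-finger parallel gripper is mounted at the origin on the work surface. World frame = base frame: x ahead of the robot, y to its left, z up, the work surface at z = 0. Lengths are in m, angles in degrees, forces in N, time in s.
With the tool pointing down it reaches from about 0.35 to 0.925 m from the base axis. Payload 6.4 kg.
Tool frame: the origin (TCP) lies midway between the tips of the shut fingers; the grasp point (between the pads) lies 19 mm behind it; z points along the fingers, y is the line along which they close (so a half turn about z gives the same grasp; the last joint's range is limited). The gripper opens to 94 mm and grips with 3 to 60 N. Pads are 16 mm wide; open, the fingers measure 119 mm over their backs; the gripper's body (75 mm by 177 mm) begins 78 mm behind the grasp point.
Start: joints at [53.279, 14.043, 89.255, -0, 76.702, -9.975], TCP at [0.293, 0.58, 0.205] pointing down, gripper open.
Joint ranges: [-179.41, 179.41], [-58.25, 129.5], [7.25, 145.43], [-54.29, 234.29], [11.92, 165.04], [-157.13, 157.13]. Speed limits (degrees/s): [147.25, 147.25, 180, 180, 180, 180].

## Interface

Orientations are given as [roll, pitch, yaw] about the fixed x, y, z axes, in that order (R = Rz(yaw) Ry(pitch) Rx(roll)).
In Python, from rig import bot gives the robot as it stands.
- The arm moves only by the tool carry_out, never from a script. Its argument "moves" is a list that holds one entry, the list of rows, each a list of 4 numbers: the shift along the tool's x, y, z in m, then the turn about the tool's z in degrees. In form: [[[tx, ty, tz, turn], ...]]. A call has exactly 8 rows; each row is the pose to reach, as a shift and turn from the pose commanded when the call began, along the tool's axes at that moment; what a row does not reach only later rows make up. A row lasts 1/12 s, in which the tool goes at most 41.7 mm and 7.16 degrees, less where a joint would pass 70% of its speed; a pose out of reach is approached as far as the arm can. A call with a gripper value outside its range is refused whole. "fingers" is the closure in counts, from 0 (fully open) to 255 (shut), set as the call begins (left out, the last holds). The fingers move at their own pace and stop on an object; "grip_force" is the grip in N (left out, the last holds). Time passes only in rows, so rows that repeat a pose let the fingers close, or fill a call up. It gives the time, the measured TCP pose, the force, the opening and the grip force at its end, in the units of the state.
- bot.get_state(): the state, without advancing time (a new reading comes with each control period).
- bot.get_image(name): name is "scene" or "top" or "wrist"; returns a dict with "pixels" (420x560x3 uint8, red, green, blue), "mtx" (3x3 intrinsics, pixels), "position" and "attitude" of the camera in the world. Camera axes: x right, y down, z forward; pixel columns grow to the right and rows downward; lengths in m; the calibration is good to about 2 mm. The wrist camera is an equidistant fisheye: a pixel r from the principal point sees the ray r / f radians off the axis. A picture is of the moment at which its call begins. There is no depth.
- bot.finish_job(): hands the job in; it is judged then, once.
Trained networks look in the newest picture that a camera, given by its name, has taken for a name from the list of things; names that differ only in an ending like _2 or _b are one class to them, and where a whole thing is asked for, a point or a joint stands for the part that bears it (a point fixed in the world has none). Each returns a list of dicts, best first, with "conf" (0 to 1); they miss things now and then, are a little off and sometimes report something else, mostly with a low value. They report only what shows in the picture. A call takes as long as a camera call. They do not tell look-alikes from the thing itself.
- bot.recognise(thing, camera): "at" ([x, y, z] in m, in world coordinates, good to about 4 mm: the middle of the surface that is visible of it).
- bot.landmark_of(thing, camera): "at" ([x, y, z] in m, in world coordinates, good to about 4 mm: a listed point, or the origin of a listed thing).
The state is a dict: "clock": time; "joint_pos": joint angles; "joint_velocities": joint speeds; "joint_efforts": joint torques, N m; "tcp_pos": TCP position; "tcp_rot": TCP orientation; "wrist_force": force on the tool from outside, world axes, zero at the start; "wrist_torque": the same for the moment, N m; "opening": opening from 0.0 (shut) to 1.0 (fully open); "finger_force": force on a finger pad.
Only numpy, scipy, OpenCV 4.12 (cv2) and the standard library are available. Lean on these libraries where they do the work, as an engineer would, in place of code of your own. Each camera call takes 0.05 s, during which the arm holds its last target. There are 200 camera calls.

## Task

Take the gasket scraper with the orange handle, turn it end for end (set it down on the bench and regrip on the way if you like) and lay it, without dropping it, in the green hand-out tray with its handle at the open, yellow-banded end. It should lie flat on the tray floor, wholly inside the tray and in line with it. Leave the blue scraper and the red oil filter where they are.

Things in the scene. Friction and masses are not known exactly. Their poses are not given: they have to be found in the camera images.
- scraper: ORANGE-handled gasket scraper, lying flat, 206 mm long, ~0.15 kg. Handle: bar 112 x 26 mm, 22 high; dark band 20 mm bladeward of its middle: balance and grip point. Blade: flat steel, to 46 mm wide, 3 thick, at the handle's mid height. Origin: under the handle's middle, at its underside. x from handle to blade (butt -56 mm, edge +150), z up. Blade at first roughly towards +y (left).
- tray: Green hand-out tray, fixed, 270 (x) by 152 mm (y). Floor 5 mm above the bench; 6 mm walls, tops 18 mm above the bench, on both long sides and the -x end. Inside: 140 mm wide, x -129 to +135 mm. +x end: open, yellow band, for the handle; it faces roughly +y. Origin: underside centre, at bench height. A centred scraper has its handle's middle at x = +50 mm and its x against the tray's.
- scraper_blue: BLUE-handled scraper to leave alone: same shape, sizes and origin, lying much the same way, 150 mm or more nearer to or farther from the robot than the orange one. The bench straight ahead of the robot, between the scrapers (left) and the tray (right), is free, 100 mm wide or more.
- filter: Red oil filter with a white band, to leave alone: a can 76 mm in diameter and 75 mm high, standing upright beyond the scrapers. Origin: centre of its underside.
Mind the look-alikes: they are no part of the job. Leave any purple or turquoise look-alike of the scraper alone.

How it is judged (in metres and radians):
At the end, for the whole second after the job is handed in: Orange scraper still and flat (5 degrees) on the tray floor, handle towards the open end, its middle 12 to 90 mm from the tray's centre that way and within 50 mm of its centre line, in line within 15 degrees; blue scraper and filter within 20 mm of their starts (x of scraper in the frame of tray between 0.012 and 0.09 m and y of scraper in the frame of tray between -0.05 and 0.05 m and z of scraper in the frame of tray between 0.002 and 0.01 m and x of tray in the frame of scraper above 0 m and angle between the x axis of scraper and the x axis of tray, either way round below 0.26 rad and angle between scraper's own z axis and vertical below 0.09 rad and linear speed of scraper below 0.02 m/s and distance of each of scraper_blue, filter from where it was at the start of the episode below 0.02 m); the robot touches nothing.
It fails at once if the orange scraper is let go (dropped) more than 40 mm above the bench (height (world z) of scraper above 0.045 m and contact force between scraper and the fingers below 0.1 N).
It fails at once if the blue-handled scraper is moved more than 20 mm (distance of scraper_blue from where it was at the start of the episode above 0.02 m).
It fails at once if the oil filter is moved more than 20 mm (distance of filter from where it was at the start of the episode above 0.02 m).
It also fails if it takes over 51 s, if anything falls off the work surface, if the arm or the gripper's body presses on something with over 40 N, if the wrist force passes 120 N, or if a joint passes its speed limit or range.

## Working session

There is one attempt and no reset: what is moved stays moved. The work goes in short steps, Python scripts to look and compute and a tool call to move; the robot and the scene stay as the last step left them, time stands still between calls to the robot, and variables do not carry over. Pictures are saved under pics/ and viewed, at most 10 in all, crops included, and the job is handed in when it is done.

Besides the shell and the picture viewer there is one more tool, called after "Call:" in YAML: its name, and indented under it one key for each argument. carry_out: Moves the arm, as the interface text tells. Its arguments: {"type":"object","properties":{"moves":{"type":"array","items":{"type":"array","items":{"type":"array","items":{"type":"number"}}}},"fingers":{"type":"number"},"grip_force":{"type":"number"}},"required":["moves"]}

```bash
mkdir -p pics && python3 - <<'E'
from rig import bot
import cv2,numpy as np
s=bot.get_state();print(s['clock'],s['tcp_pos'],s['tcp_rot'],s['opening'],s['joint_pos'])
ims=[bot.get_image(n) for n in('scene','top')]
for n,i in zip(('scene','top'),ims): cv2.imwrite(f'pics/{n}0.png',i['pixels'][:,:,::-1]); print(n,i['mtx'],i['position'],i['attitude'])
for c in('top','scene'):
  for t in('scraper','tray','filter'):
    print(c,t,'L',[(np.round(d['at'],3).tolist(),round(d['conf'],2)) for d in bot.landmark_of(t,c)],'R',[(np.round(d['at'],3).tolist(),round(d['conf'],2)) for d in bot.recognise(t,c)])
E
```

```text
0.0 [0.29213714 0.57998101 0.20436344] [-1.79893012e+02 -1.97712564e-02  1.53255347e+02] 1.000239088291475 [ 5.32801305e+01  1.40828647e+01  8.93244767e+01  9.65616812e-04
  7.67014536e+01 -9.97545786e+00]
scene [[497.84764022   0.         284.74598117]
 [  0.         497.84764022 205.51319589]
 [  0.           0.           1.        ]] [1.16276178 1.05408712 0.77525028] [-123.10359964    0.84685852  142.63953276]
top [[513.67859707   0.         276.08811494]
 [  0.         513.67859707 205.65607762]
 [  0.           0.           1.        ]] [0.37663279 0.13922938 1.43546854] [-175.95495345    1.22454749  -90.33377992]
top scraper L [([0.202, 0.265, -0.0], 0.84), ([0.417, 0.574, 0.001], 0.73), ([0.421, 0.217, 0.0], 0.67)] R [([0.259, 0.278, 0.018], 0.81), ([0.415, 0.288, 0.015], 0.75), ([0.372, 0.606, 0.014], 0.59)]
top tray L [([0.54, -0.224, -0.0], 0.61)] R [([0.543, -0.222, 0.008], 0.68)]
top filter L [([0.749, 0.113, 0.001], 0.77)] R [([0.741, 0.109, 0.076], 0.61), ([0.42, 0.285, 0.015], 0.51)]
scene scraper L [([0.418, 0.572, -0.0], 0.83), ([0.426, 0.217, -0.005], 0.78), ([0.202, 0.259, -0.002], 0.78)] R [([0.258, 0.278, 0.012], 0.77), ([0.424, 0.271, 0.009], 0.72), ([0.393, 0.608, 0.011], 0.67)]
scene tray L [([0.539, -0.218, 0.001], 0.65), ([0.425, 0.213, -0.001], 0.44)] R [([0.539, -0.21, 0.005], 0.73)]
scene filter L [([0.748, 0.116, 0.003], 0.96)] R [([0.761, 0.14, 0.057], 0.94)]
```

View pics/top0.png

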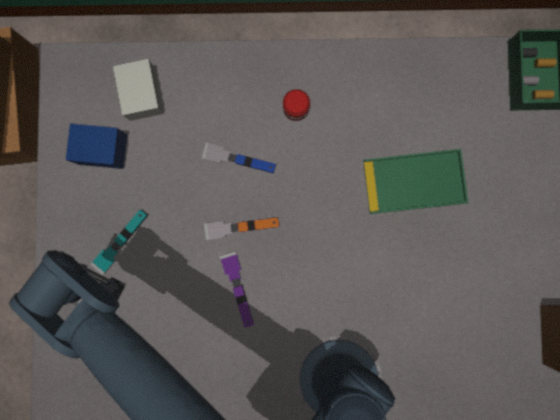

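```bash
cat > h.py <<'E'
import cv2,numpy as np
from scipy.spatial.transform import Rotation as Ro
def ray(im,uv,z):
    uv=np.atleast_2d(uv); d=np.c_[uv,np.ones(len(uv))]@np.linalg.inv(im['mtx']).T
    d=d@Ro.from_euler('xyz',im['attitude'],degrees=True).as_matrix().T
    p=np.array(im['position']); return (p+d*((z-p[2])/d[:,2])[:,None])[:,:2]
def blob(im,lo,hi,box=None):
    m=cv2.inRange(cv2.cvtColor(im['pixels'],cv2.COLOR_RGB2HSV),lo,hi)
    if box: k=np.zeros_like(m);x0,y0,x1,y1=box;k[y0:y1,x0:x1]=255;m&=k
    v,u=np.nonzero(m); return np.c_[u,v].astype(float)
def fit(P):
    P=P.astype(np.float32); (c,s,a)=cv2.minAreaRect(P*1000)
    b=cv2.boxPoints((c,s,a)); e=b[1]-b[0],b[2]-b[1]; e=max(e,key=np.linalg.norm)
    return np.array(c)/1000,np.array(s),np.degrees(np.arctan2(e[1],e[0]))%180
E
python3 - <<'E'
from rig import bot
from h import *
im=bot.get_image('top'); sc=bot.get_image('scene')
o=blob(im,(5,150,100),(17,255,255),(190,190,300,250))
print('orange',len(o),o.mean(0),fit(ray(im,o,.022)))
y=blob(im,(20,120,80),(32,255,255),(350,130,480,230)); print('yellow',len(y),fit(ray(im,y,.005)))
g=blob(im,(45,80,40),(85,255,255),(350,130,480,230)); print('green',len(g),fit(ray(im,g,.012)))
a=im['pixels'][110:350,80:310,::-1]; a=cv2.resize(a,None,fx=2,fy=2,interpolation=2)
s=sc['pixels'][:,:,::-1]; s=cv2.resize(s,(320,240)); 
c=np.zeros((480,780,3),np.uint8); c[:,:460]=a; c[:240,460:]=s; cv2.imwrite('pics/crop1.png',c)
E
```

```text
orange 279 [259.17562724 224.05734767] (array([0.42578232, 0.21947345]), array([ 24.28014946, 111.06072235]), np.float32(97.46704))
yellow 450 (array([ 0.53135455, -0.09533221]), array([140.68261719,  25.11574554]), np.float32(5.957959))
green 4687 (array([ 0.54386682, -0.21874368]), array([149.03878784, 265.02813721]), np.float32(95.880585))
```

View pics/crop1.png

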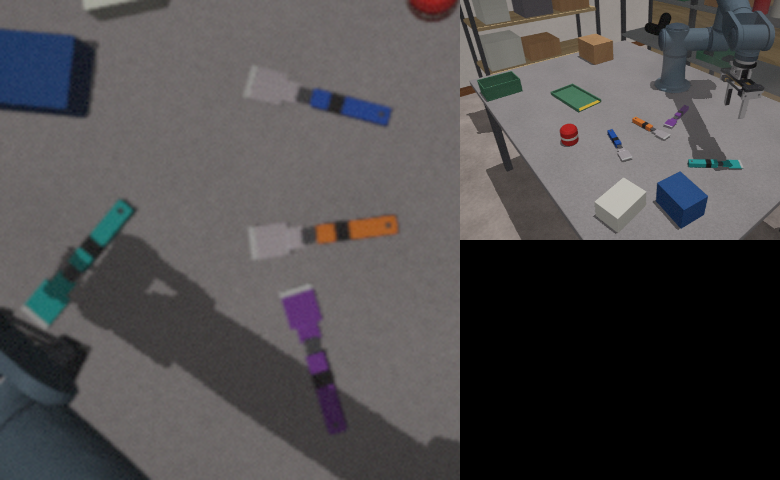

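Scraper-shaped candidates in the top picture are orange (240,228), blue (240,160), purple (237,290) and turquoise (120,240). The one at (240,228) is the target: it has the orange handle with the dark band, and its blade points to +y. The enlarged crop confirms this. The tray is at (415,182), with its yellow band on the left (+y) side.

Call:
carry_out:
  moves:
    - [[-0.01,-0.01,0,2],[-0.035,-0.03,0,8],[-0.06,-0.055,0,15],[-0.09,-0.08,0,22],[-0.115,-0.105,0.01,29],[-0.14,-0.13,0.02,36],[-0.165,-0.15,0.03,42],[-0.18,-0.165,0.035,46]]
  fingers: 0

```text
clock: 1.47
tcp_pos: [0.3794, 0.3496, 0.1694]
tcp_rot: [-179.9, 0.0, 106.9]
wrist_force: [-0.0, -0.7, 0.1]
opening: 0.999
finger_force: 0.0
```

Call:
carry_out:
  moves:
    - [[-0.02,0.001,0.01,2],[-0.045,0.003,0.025,5],[-0.07,0.005,0.04,7],[-0.09,0.006,0.05,9],[-0.108,0.007,0.06,10],[-0.117,0.008,0.067,10],[-0.12,0.008,0.07,10],[-0.12,0.008,0.07,10]]

```text
clock: 2.13
tcp_pos: [0.422, 0.2396, 0.1]
tcp_rot: [-179.9, -0.0, 97.2]
wrist_force: [0.2, 0.3, -0.5]
opening: 0.995
finger_force: 0.0
```

```bash
python3 - <<'E'
from rig import bot
from h import *
w=bot.get_image('wrist'); s=bot.get_state(); print(s['tcp_pos'],s['tcp_rot'],s['joint_pos'])
sc=bot.get_image('scene')
o=blob(sc,(5,150,100),(17,255,255),(250,150,400,260)); print(len(o),fit(ray(sc,o,.018)))
def wr(uv,z):
    d=uv-w['mtx'][:2,2]; r=np.linalg.norm(d,axis=1); t=r/w['mtx'][0,0]
    d=np.c_[d/np.maximum(r,1e-6)[:,None]*np.sin(t)[:,None],np.cos(t)]@Ro.from_euler('xyz',w['attitude'],degrees=True).as_matrix().T
    p=np.array(w['position']); return (p+d*((z-p[2])/d[:,2])[:,None])[:,:2]
o=blob(w,(5,150,80),(17,255,255)); m=wr(o,.022); k=np.linalg.norm(m-[.425,.22],axis=1)<.12; print(len(o),k.sum(),fit(m[k]))
cv2.imwrite('pics/w1.png',w['pixels'][:,:,::-1])
E
```

```text
[0.42219157 0.24023559 0.10054494] [-1.79991091e+02 -1.56816043e-02  9.72659456e+01] [ 1.62274715e+01 -9.84657556e-01  1.17438799e+02  1.88508074e-02
  6.35522172e+01  8.95312789e+00]
309 (array([0.42691925, 0.22159799]), array([ 45.21992493, 127.22871399]), np.float32(97.28479))
2897 2897 (array([0.42319366, 0.21963075]), array([ 25.44487572, 112.7649765 ]), np.float32(97.078255))
```

View pics/w1.png

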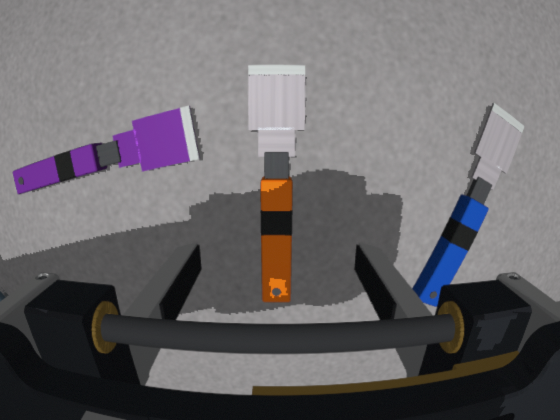

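The wrist picture shows the orange handle centred between the open fingers, with its band at (276,222). Purple is at (165,140) and blue at (460,235), both clear of the fingers.

Call:
carry_out:
  moves:
    - [[0,-0.002,0.01,0],[0,-0.002,0.03,0],[0,-0.002,0.05,0],[0,-0.002,0.068,0],[0,-0.002,0.082,0],[0,-0.002,0.091,0],[0,-0.002,0.094,0],[0,-0.002,0.094,0]]

```text
clock: 2.9
tcp_pos: [0.4197, 0.2399, 0.0059]
tcp_rot: [-179.9, 0.0, 97.3]
wrist_force: [0.4, -0.4, -0.2]
opening: 0.999
finger_force: 0.0
```

Call:
carry_out:
  moves:
    - [[0,0,0,0],[0,0,0,0],[0,0,0,0],[0,0,0,0],[0,0,0,0],[0,0,0,0],[0,0,0,0],[0,0,0,0]]
  fingers: 255
  grip_force: 30

```text
clock: 3.57
tcp_pos: [0.4202, 0.2396, 0.0065]
tcp_rot: [-180.0, 0.0, 97.3]
wrist_force: [0.3, 0.3, 0.2]
opening: 0.467
finger_force: 0.0
```

Still closing.

Call:
carry_out:
  moves:
    - [[0,0,0,0],[0,0,0,0],[0,0,0,0],[0,0,0,0],[0,0,0,0],[0,0,0,0],[0,0,0,0],[0,0,0,0]]

```text
clock: 4.23
tcp_pos: [0.4203, 0.2396, 0.0064]
tcp_rot: [180.0, 0.0, 97.3]
wrist_force: [0.8, 0.7, -0.8]
opening: 0.278
finger_force: 30.0
```

Call:
carry_out:
  moves:
    - [[0,0,-0.005,0],[0,0,-0.015,0],[0,0,-0.035,0],[0,0,-0.06,0],[0,0,-0.085,0],[0,0,-0.11,0],[0,0,-0.13,0],[0,0,-0.14,0]]

```text
clock: 4.9
tcp_pos: [0.4217, 0.2401, 0.1502]
tcp_rot: [179.7, -0.1, 97.3]
wrist_force: [0.1, -0.5, -1.3]
opening: 0.273
finger_force: 30.0
```

```bash
python3 - <<'E'
from rig import bot
from h import *
w=bot.get_image('wrist'); s=bot.get_state(); print(s['clock'],s['tcp_pos'],s['tcp_rot'],s['finger_force'],s['opening'],s['wrist_force'],s['wrist_torque'])
cv2.imwrite('pics/w2.png',w['pixels'][:,:,::-1])
E
```

```text
4.95 [0.42231093 0.24032969 0.15091458] [ 1.79610324e+02 -6.42390736e-02  9.72601597e+01] 29.999488592147827 0.27473936307893404 [ 0.98121076  0.10490847 -0.79404467] [ 0.0078452  -0.02273319 -0.01643717]
```

View pics/w2.png

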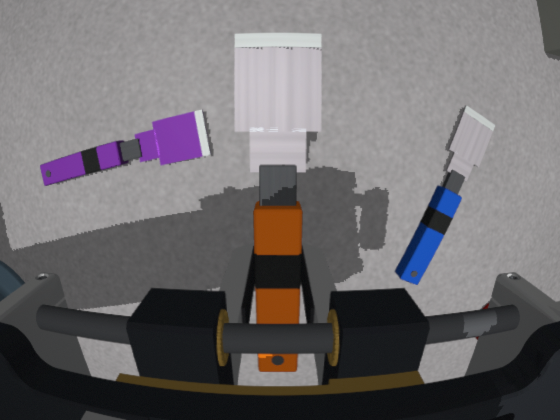

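The scraper is held level at its dark band (278,270), with the blade straight ahead at (278,80). Now I carry it over while turning it.

Call:
carry_out:
  moves:
    - [[-0.006,0.001,0,3],[-0.02,0.003,0,8],[-0.035,0.005,0,14],[-0.05,0.007,0,20],[-0.066,0.009,0,26.5],[-0.082,0.011,0,33],[-0.098,0.013,0,39.5],[-0.112,0.015,0,46]]

```text
clock: 5.62
tcp_pos: [0.4485, 0.1295, 0.1452]
tcp_rot: [-179.9, 0.1, 50.9]
wrist_force: [0.2, 0.2, -1.6]
opening: 0.273
finger_force: 30.0
```

Call:
carry_out:
  moves:
    - [[-0.008,0.011,0,5.5],[-0.016,0.023,0,11.5],[-0.025,0.035,0,17.5],[-0.033,0.046,0,23],[-0.041,0.058,0,29],[-0.05,0.07,0,35],[-0.058,0.081,0,40.5],[-0.067,0.093,0,46]]

```text
clock: 6.28
tcp_pos: [0.479, 0.0195, 0.1452]
tcp_rot: [-180.0, 0.1, 5.0]
wrist_force: [-0.7, -0.6, -1.2]
opening: 0.271
finger_force: 30.0
```

Call:
carry_out:
  moves:
    - [[0.002,0.013,0,5.5],[0.005,0.027,0,11.5],[0.007,0.04,0,17.5],[0.01,0.053,0,23],[0.012,0.066,0,29],[0.015,0.08,0,35],[0.018,0.093,0,40.5],[0.02,0.106,0,46]]

```text
clock: 6.95
tcp_pos: [0.5088, -0.0841, 0.1451]
tcp_rot: [180.0, 0.1, -41.0]
wrist_force: [-0.6, 0.8, -2.8]
opening: 0.276
finger_force: 30.0
```

Call:
carry_out:
  moves:
    - [[0.013,0.009,0,6],[0.028,0.018,0,12.5],[0.043,0.028,0,19],[0.057,0.037,0,25.5],[0.07,0.046,0,32],[0.081,0.054,0,38],[0.089,0.059,0,42],[0.092,0.0615,0,43]]

```text
clock: 7.62
tcp_pos: [0.5385, -0.1912, 0.1451]
tcp_rot: [179.9, 0.1, -83.9]
wrist_force: [0.5, -0.2, -1.8]
opening: 0.275
finger_force: 30.0
```

```bash
python3 - <<'E'
from rig import bot
from h import *
w=bot.get_image('wrist'); s=bot.get_state(); print(s['clock'],s['tcp_pos'],s['tcp_rot'],s['joint_pos'],s['finger_force'],s['opening'])
cv2.imwrite('pics/w3.png',w['pixels'][:,:,::-1])
for c in('top','scene'): print([(np.round(d['at'],3).tolist(),round(d['conf'],2)) for d in bot.landmark_of('tray',c)])
E
```

```text
7.6667 [ 0.53853976 -0.19122457  0.14528716] [ 1.79907798e+02  5.19071680e-02 -8.38407700e+01] [-3.09052712e+01  7.24971803e+00  1.03635088e+02 -1.51361898e-02
  6.92200526e+01  1.42940840e+02] 29.999547600746155 0.2710543647322706
[([0.543, -0.219, 0.002], 0.86)]
[([0.54, -0.219, -0.001], 0.72)]
```

View pics/w3.png

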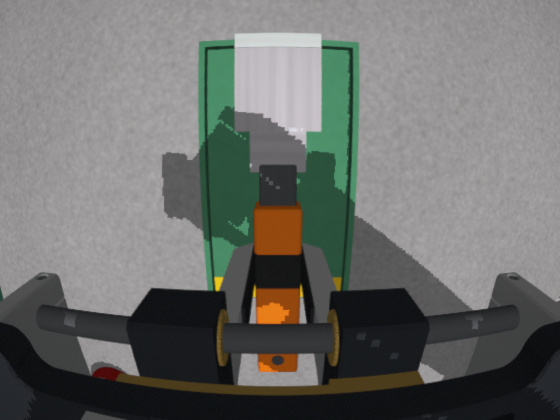

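The scraper hangs over the tray, centred and in line, with its blade at (278,80) and its handle at the yellow end. Lowering it now.

Call:
carry_out:
  moves:
    - [[0,0,0.008,0],[0,0,0.024,0],[0,0,0.042,0],[0,0,0.06,0],[0,0,0.078,0],[0,0,0.094,0],[0,0,0.105,0],[0,0,0.11,0]]

```text
clock: 8.43
tcp_pos: [0.5376, -0.189, 0.0341]
tcp_rot: [179.8, 0.1, -83.7]
wrist_force: [0.5, 0.5, -2.6]
opening: 0.277
finger_force: 30.0
```

Call:
carry_out:
  moves:
    - [[0,0,0.004,0],[0,0,0.009,0],[0,0,0.014,0],[0,0,0.018,0],[0,0,0.021,0],[0,0,0.023,0],[0,0,0.023,0],[0,0,0.023,0]]

```text
clock: 9.1
tcp_pos: [0.5391, -0.1905, 0.0135]
tcp_rot: [-180.0, -0.0, -83.7]
wrist_force: [-0.1, -0.9, -1.9]
opening: 0.275
finger_force: 30.0
```

Call:
carry_out:
  moves:
    - [[0,0,0.001,0],[0,0,0.001,0],[0,0,0.002,0],[0,0,0.002,0],[0,0,0.002,0],[0,0,0.002,0],[0,0,0.002,0],[0,0,0.002,0]]

```text
clock: 9.77
tcp_pos: [0.539, -0.1904, 0.0115]
tcp_rot: [180.0, 0.0, -83.7]
wrist_force: [0.0, -0.4, -1.4]
opening: 0.271
finger_force: 30.0
```

Call:
carry_out:
  moves:
    - [[0,0,0,0],[0,0,0,0],[0,0,0,0],[0,0,0,0],[0,0,0,0],[0,0,0,0],[0,0,0,0],[0,0,0,0]]
  fingers: 110

```text
clock: 10.43
tcp_pos: [0.5391, -0.1904, 0.0115]
tcp_rot: [-180.0, -0.0, -83.7]
wrist_force: [-0.4, -1.1, -0.9]
opening: 0.567
finger_force: 0.0
```

Call:
carry_out:
  moves:
    - [[0,0,-0.003,0],[0,0,-0.01,0],[0,0,-0.025,0],[0,0,-0.045,0],[0,0,-0.07,0],[0,0,-0.095,0],[0,0,-0.115,0],[0,0,-0.125,0]]

```text
clock: 11.1
tcp_pos: [0.5406, -0.1913, 0.1404]
tcp_rot: [-179.7, -0.2, -83.7]
wrist_force: [0.0, 0.2, 0.6]
opening: 0.565
finger_force: 0.0
```

```bash
python3 - <<'E'
from rig import bot
from h import *
w=bot.get_image('wrist'); t=bot.get_image('top'); s=bot.get_state(); print(s['clock'],s['tcp_pos'],s['opening'],s['finger_force'])
def wr(uv,z):
    d=uv-w['mtx'][:2,2]; r=np.linalg.norm(d,axis=1); a=r/w['mtx'][0,0]
    d=np.c_[d/np.maximum(r,1e-6)[:,None]*np.sin(a)[:,None],np.cos(a)]@Ro.from_euler('xyz',w['attitude'],degrees=True).as_matrix().T
    p=np.array(w['position']); return (p+d*((z-p[2])/d[:,2])[:,None])[:,:2]
print(fit(wr(blob(w,(5,150,80),(17,255,255)),.027)))
c=np.zeros((420,800,3),np.uint8); c[:,:560]=w['pixels'][:,:,::-1]; c[:240,560:]=cv2.resize(t['pixels'][120:240,330:490,::-1],(240,240)); cv2.imwrite('pics/w4.png',c)
E
```

```text
11.2 [ 0.5404147  -0.19114126  0.13903244] 0.5682607020335068 0.0
(array([ 0.53690442, -0.17028947]), array([ 25.75322151, 112.74756622]), np.float32(96.72746))
```

View pics/w4.png

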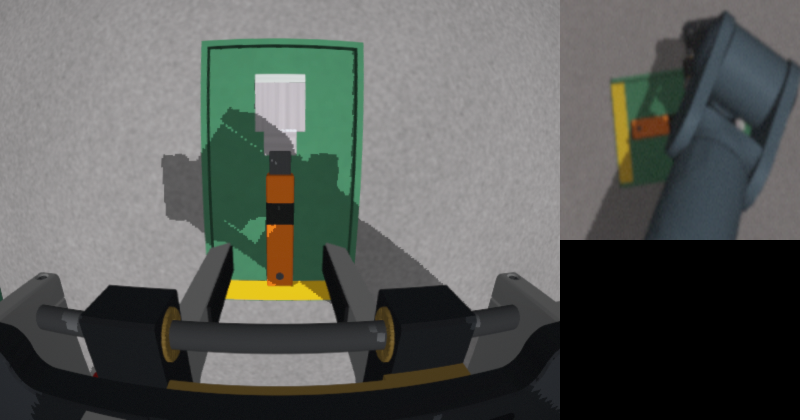

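The scraper lies flat and in line in the tray, with its handle at (280,230) towards the yellow end and the blade at (280,100). The measured handle middle is about 50 mm from the tray's centre. Handing in.

```bash
python3 -c "
from rig import bot
print(bot.finish_job())"
```

```text
the job is handed in; nothing more can be done
None
```

The orange scraper was turned end for end in one grip and laid flat in the green tray, handle at the yellow-banded open end, and the job was handed in at about 11 s; the hand-in returned no verdict.

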